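# Box the capsuled medals by size

### The arm

A 6-joint arm with a two-finger parallel gripper is mounted at the origin on the work surface. World frame = base frame: x ahead of the robot, y to its left, z up, the work surface at z = 0. Lengths are in m, angles in degrees, forces in N, time in s.
With the tool pointing down it reaches from about 0.4 to 0.825 m from the base axis. Payload 7 kg.
Tool frame: the origin (TCP) lies midway between the tips of the shut fingers; the grasp point (between the pads) lies 19 mm behind it; z points along the fingers, y is the line along which they close (so a half turn about z gives the same grasp; the last joint's range is limited). The gripper opens to 88 mm and grips with 3 to 60 N. Pads are 19 mm wide; open, the fingers measure 130 mm over their backs; the gripper's body (78 mm by 193 mm) begins 47 mm behind the grasp point.
Start: joints at [-57.806, 20.546, 0.682, 0, -70.136, -16.507], TCP at [0.182, -0.65, 0.227] pointing down, gripper open.
Joint ranges: [-176.03, 176.03], [-82.01, 121.73], [-58.28, 71.71], [-173.87, 95.51], [-174.79, -0.11], [-173.66, 173.66]. Speed limits (degrees/s): [136.94, 136.94, 172.46, 180, 180, 180].

### API

Orientations are given as a 3x3 rotation matrix whose columns are the frame's x, y, z axes.
In Python, from rig import robot gives the robot as it stands. Calls block until the motion is done:
- robot.goto(position, orientation): joint-space move of the TCP to a pose.
- robot.servo_line(position, ori=None, speed=0.15): straight line of the TCP; ori=None keeps the orientation; speed is the mean speed in m/s.
- robot.movej(angles): joint-space move.
- robot.move_gripper(opening): opening from 0.0 (shut) to 1.0 (fully open); the grip force is fixed at half the most; returns when the fingers have stopped.
- robot.dwell(seconds).
- robot.ik(position, orientation): joint angles nearest the present ones, or None.
- robot.grab_frame(name): name is "scene" or "top"; returns (picture, depth): 400x640x3 uint8, red, green, blue; 400x640 float32, m along the optical axis (not along the pixel's ray), 0 where there is no reading.
- robot.camera_info(name): a dict with "vfov" (degrees; the focal length in pixels is half the picture's height over the tangent of half this angle, whatever the lens; pixels are square), "cx", "cy" (the principal point, pixels), "k1" (the pictures are not rectified: a ray, as slopes to the right and down, at radius r is drawn at 1 + k1 r^2 times it, then the intrinsics apply), "view" (4x4, takes a point from world to camera coordinates). Camera axes: x right, y down, z forward; pixel columns grow to the right and rows downward; lengths in m; the calibration is good to about 2 mm. A picture is of the moment at which its call begins. camera_info takes no time and is no camera call.
A pose or a line that the arm cannot do raises robot.Unreachable and nothing moves.
- robot.job_done(): hands the job in; it is judged then, once.
Readings, each from a call of its own:
- robot.read_t(): time.
- robot.read_qpos(): joint angles.
- robot.read_qvel(): joint speeds.
- robot.read_effort(): joint torques, N m.
- robot.read_position(): TCP position.
- robot.read_tcp_rot(): TCP orientation.
- robot.read_force(): force on the tool from outside, world axes, zero at the start.
- robot.read_ft_torque(): the same for the moment, N m.
- robot.read_grip_width(): opening from 0.0 (shut) to 1.0 (fully open).
- robot.read_finger_force(): force on a finger pad.
Only numpy, scipy, OpenCV 4.12 (cv2) and the standard library are available. Lean on these libraries where they do the work, as an engineer would, in place of code of your own. Each camera call takes 0.05 s, during which the arm holds its last target. There are 200 camera calls.

### The job

Pack the four finished medals, each sealed in its round clear capsule: set every one, without dropping it, flat and fully home in the recess of the open presentation box that is cut to its size. Keep the boxes standing on the mat, and leave the empty capsule and the stack of lids where they are.

Things in the scene. Friction and masses are not known exactly. Their poses are not given: they have to be found in the camera images.
- medal_gold: Clear round capsule, flat puck 24 mm across and 15 mm thick, rigid, with a bright gold medal of 20 mm inside; lies flat on the bench mat. Origin: centre of its underside, z up. The bench mat under all of the things is grey, 3 mm thick, its top at z = 0.003 m.
- medal_silver: Clear round capsule, flat puck 36 mm across and 15 mm thick, rigid, with a silver medal of 32 mm inside; lies flat on the bench mat. Origin: centre of its underside, z up.
- medal_copper: Clear round capsule, flat puck 48 mm across and 15 mm thick, rigid, with a reddish-brown copper medal of 44 mm inside; lies flat on the bench mat. Origin: centre of its underside, z up.
- medal_dark: Clear round capsule, flat puck 60 mm across and 15 mm thick, rigid, with a blackened, nearly black medal of 56 mm inside; lies flat on the bench mat. Origin: centre of its underside, z up.
- box_gold: Black square presentation box without lid, 92 x 92 x 26 mm high, 0.3 kg, loose on the mat. Flush dark red insert with a central round recess 6 mm deep, 30 mm across at the floor, sloping out to 37 mm at the top: cut for the 24 mm capsule (bright gold medal), which when home stands 9 mm proud, its underside 20 mm above the box's. Origin: centre of the box's underside, z up.
- box_silver: Black square presentation box without lid, 92 x 92 x 26 mm high, 0.3 kg, loose on the mat. Flush royal blue insert with a central round recess 6 mm deep, 42 mm across at the floor, sloping out to 49 mm at the top: cut for the 36 mm capsule (silver medal), which when home stands 9 mm proud, its underside 20 mm above the box's. Origin: centre of the box's underside, z up.
- box_copper: Black square presentation box without lid, 92 x 92 x 26 mm high, 0.3 kg, loose on the mat. Flush dark green insert with a central round recess 6 mm deep, 54 mm across at the floor, sloping out to 61 mm at the top: cut for the 48 mm capsule (reddish-brown copper medal), which when home stands 9 mm proud, its underside 20 mm above the box's. Origin: centre of the box's underside, z up.
- box_dark: Black square presentation box without lid, 92 x 92 x 26 mm high, 0.3 kg, loose on the mat. Flush cream insert with a central round recess 6 mm deep, 66 mm across at the floor, sloping out to 73 mm at the top: cut for the 60 mm capsule (blackened, nearly black medal), which when home stands 9 mm proud, its underside 20 mm above the box's. Origin: centre of the box's underside, z up.
- empty_capsule: Empty clear capsule, 48 mm across and 15 mm thick, no medal in it, only a thin white spacer ring through which the mat shows; not to be packed, leave it where it lies. Origin: centre of its underside.
- lid_stack: Bystander: stack of four black box lids, 96 x 96 mm, 80 mm high, at the robot's right-hand (-y) end of the mat; leave it where it stands. Origin: centre of its underside.
Mind the look-alikes: they are no part of the job. What is shaped like the medal_copper but purple or yellow is not meant.

How it is judged:
By the outcome, as a careful person would: the job done as asked, in the order asked, and still so for the second after the job is handed in, with the robot touching nothing.
It also fails if it takes over 86 s, if anything falls off the work surface, if the arm or the gripper's body presses on something with over 40 N, if the wrist force passes 120 N, or if a joint passes its speed limit or range.

## Working session

There is one attempt and no reset: what is moved stays moved. The work goes in short steps, each a Python script; the robot and the scene stay as the last script left them, time stands still between calls to the robot, and variables do not carry over. Pictures are saved under pics/ and viewed, at most 14 in all, crops included, and the job is handed in when it is done.

```bash
ls; mkdir -p pics; python3 - <<'E'
from rig import robot
import cv2
for n in("scene","top"):
    p,d=robot.grab_frame(n); cv2.imwrite(f"pics/{n}0.png",p[:,:,::-1]); i=robot.camera_info(n)
    print(n,i, d[200,320])
print(robot.read_t(),robot.read_tcp_rot())
E
```

```text
pics
scene {'vfov': 52.79067437443263, 'cx': 312.12901516713856, 'cy': 200.85272608562678, 'k1': -0.06578236043384718, 'view': array([[ 0.74326698,  0.66897859, -0.00467406, -0.37282435],
       [ 0.43674212, -0.49050998, -0.75409302, -0.23372553],
       [-0.50676476,  0.55845108, -0.65675099,  1.30582993],
       [ 0.        ,  0.        ,  0.        ,  1.        ]])} 1.0308071
top {'vfov': 48.41670731820011, 'cx': 313.55072642844834, 'cy': 195.55967607536365, 'k1': 0.0017437450680494705, 'view': array([[-2.40257783e-02, -9.99710999e-01, -8.25343676e-04,
        -6.14161732e-02],
       [-9.84786104e-01,  2.38092016e-02, -1.72132074e-01,
         5.31738893e-01],
       [ 1.72101978e-01, -3.32282006e-03, -9.85073534e-01,
         1.03738175e+00],
       [ 0.00000000e+00,  0.00000000e+00,  0.00000000e+00,
         1.00000000e+00]])} 1.1230794
0.1 [[-9.62785815e-01 -2.70265042e-01 -5.31459949e-04]
 [-2.70265532e-01  9.62784800e-01  1.40392752e-03]
 [ 1.32249031e-04  1.49531681e-03 -9.99998873e-01]]
```

View pics/scene0.png

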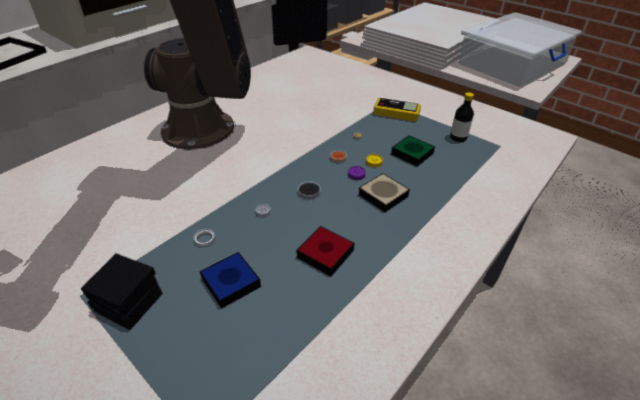

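View pics/top0.png

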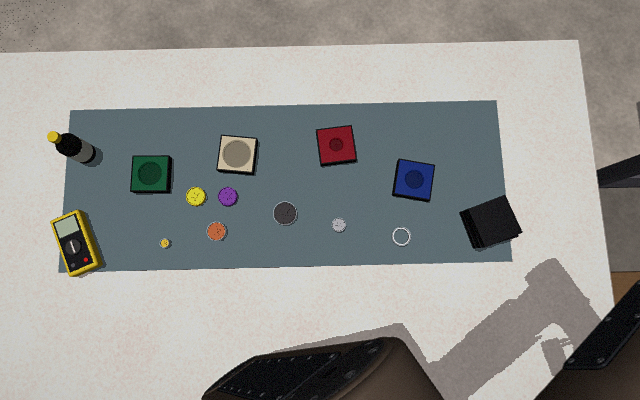

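The scene view shows the row of medals from gold at (357,135) to silver (263,210), and the empty ring at (204,238). The boxes are green (413,149), cream (384,191), red (325,249) and blue (230,278). In the top view the medals are gold (165,243), copper (217,231), dark (285,213) and silver (339,225). The boxes there are green (151,174), cream (238,154), red (337,145) and blue (414,180). The decoys are yellow (196,196) and purple (228,197), with the empty ring at (401,237).

```bash
cat > h.py <<'E'
import numpy as np, cv2
from rig import robot
def cam(n):
    i=robot.camera_info(n); f=200/np.tan(np.radians(i["vfov"]/2))
    return f,i["cx"],i["cy"],i["k1"],np.array(i["view"])
def ray(n,uv):
    f,cx,cy,k,V=cam(n)
    d=np.array([(uv[0]-cx)/f,(uv[1]-cy)/f]); s=d.copy()
    for _ in range(20): s=d/(1+k*(s@s))
    R=V[:3,:3]; v=R.T@np.array([*s,1]); return -R.T@V[:3,3], v/np.linalg.norm(v)
def plane(n,uv,z):
    o,v=ray(n,uv); return o+v*(z-o[2])/v[2]
def tri(a,b):
    (o1,v1),(o2,v2)=ray("top",a),ray("scene",b)
    t=np.linalg.lstsq(np.c_[v1,-v2],o2-o1,rcond=None)[0]
    p,q=o1+t[0]*v1,o2+t[1]*v2; return (p+q)/2,np.linalg.norm(p-q)
def project(n,P):
    f,cx,cy,k,V=cam(n); c=V[:3,:3]@P+V[:3,3]; s=c[:2]/c[2]; s=s*(1+k*(s@s)); return s*f+[cx,cy]
def blob(img,uv,r,thr=22,own=False,box=False):
    """Filled contour of what differs from the mat (or, own, resembles the seed colour) nearest to uv."""
    lab=cv2.cvtColor(img,cv2.COLOR_RGB2LAB).astype(float)
    u,v=int(round(uv[0])),int(round(uv[1])); x0,y0=max(u-r,0),max(v-r,0)
    w=lab[y0:v+r+1,x0:u+r+1]
    if own: m=np.linalg.norm(w[:,:,1:]-lab[own[1],own[0],1:],axis=2)<thr
    else: m=np.linalg.norm(w-np.median(w.reshape(-1,3),axis=0),axis=2)>thr
    cs,_=cv2.findContours(m.astype(np.uint8),cv2.RETR_EXTERNAL,cv2.CHAIN_APPROX_NONE)
    c=max(cs,key=cv2.contourArea)
    M=np.zeros(m.shape,np.uint8); cv2.drawContours(M,[c],-1,1,-1); mm=cv2.moments(M,True)
    return np.array([mm["m10"]/mm["m00"]+x0,mm["m01"]/mm["m00"]+y0]),int(mm["m00"]),c+[x0,y0]
SEED={"gold":((165,243),(357,135)),"copper":((217,231),(339,156)),"dark":((285,213),(309,189)),"silver":((339,225),(263,210))}
BOX={"gold":((337,145),(325,249)),"copper":((151,174),(413,149)),"dark":((238,154),(384,191)),"silver":((414,180),(230,278))}
E
cat > m.py <<'E'
from h import *
I={n:robot.grab_frame(n)[0] for n in("top","scene")}
out={n:cv2.resize(I[n],None,fx=3,fy=3,interpolation=cv2.INTER_NEAREST) for n in I}
for S,nm in((SEED,"medal"),(BOX,"box")):
  for k,(a,b) in S.items():
    r=[]
    for n,uv in(("top",a),("scene",b)):
        if nm=="medal": c=blob(I[n],uv,18 if k=="dark" else 14)
        else: c=blob(I[n],uv,32,thr=25 if k!="dark" else 9,own=(uv[0]+(12 if n=="top" else 0),uv[1]-(14 if n=="top" else 13)))
        r.append(c); cv2.drawContours(out[n],[c[2]*3+1],-1,(0,255,255),1)
    p,e=tri(r[0][0],r[1][0]); print(nm,k,p.round(4),"gap",round(e,4),r[0][1],r[1][1],r[0][0].round(1),r[1][0].round(1), np.hypot(*p[:2]).round(3))
cv2.imwrite("pics/t1.png",out["top"][360:800,350:1330][:,:,::-1][:, :, :])
cv2.imwrite("pics/s1.png",out["scene"][370:930,560:1340][:,:,::-1])
E
python3 m.py; python3 -c "
import cv2
a=cv2.imread('pics/t1.png');cv2.imwrite('pics/t1.png',cv2.resize(a,(798,358)))"
```

```text
medal gold [0.4157 0.2698 0.0645] gap 0.0185 102 84 [165.2 243. ] [348.  123.9] 0.496
medal copper [0.4518 0.1668 0.0116] gap 0.0029 328 155 [216.7 231. ] [337.4 157. ] 0.482
medal dark [ 0.4923 -0.0028  0.0114] gap 0.0027 485 298 [284.9 213.2] [308.2 190.9] 0.492
medal silver [ 0.4601 -0.1348  0.0174] gap 0.0002 164 93 [338.7 224.8] [262.6 209.1] 0.479
box gold [ 0.6627 -0.1344  0.0289] gap 0.0024 1139 1204 [335.8 144.1] [325.2 246.8] 0.676
box copper [0.6007 0.3363 0.02  ] gap 0.0042 1224 4144 [149.2 173. ] [413.2 149.5] 0.688
box dark [0.6447 0.1168 0.0287] gap 0.0025 1143 786 [236.2 153.3] [383.9 188.8] 0.655
box silver [ 0.5685 -0.3261  0.0294] gap 0.0022 1178 1458 [414.  178.9] [228.8 275.7] 0.655
```

View pics/t1.png

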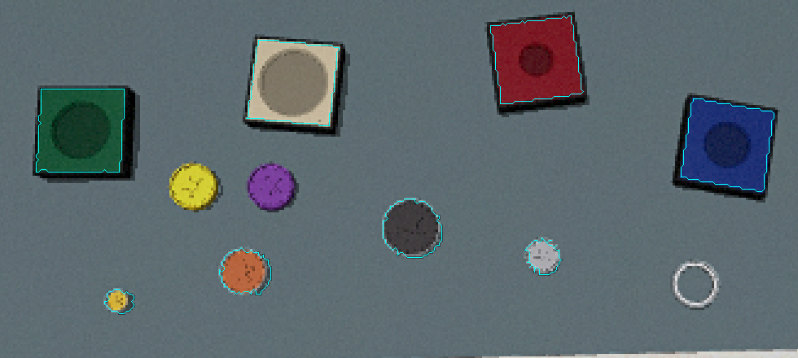

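View pics/s1.png

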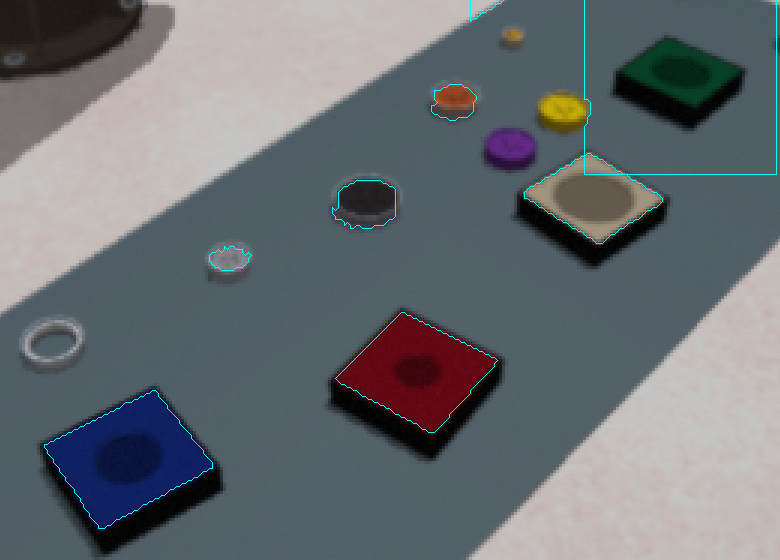

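The top crop shows clean outlines for most things, but shadow pollutes the copper and gold edges. In the scene crop the gold and green-box masks failed, since gold is really at (512,36) in the crop and the green box at (680,82). I'll switch to masks by each thing's own colour.

```bash
cat > m.py <<'E'
from h import *
import json
def own(img,lo,hi,uv,r):
    """largest filled blob in a window whose LAB lies in lo..hi, centroid"""
    u,v=uv; x0,y0=u-r,v-r
    m=cv2.inRange(cv2.cvtColor(img,cv2.COLOR_RGB2LAB)[y0:v+r+1,x0:u+r+1],np.array(lo),np.array(hi))
    m=cv2.morphologyEx(m,cv2.MORPH_CLOSE,np.ones((3,3),np.uint8))
    c=max(cv2.findContours(m,cv2.RETR_EXTERNAL,cv2.CHAIN_APPROX_NONE)[0],key=cv2.contourArea)
    M=np.zeros(m.shape,np.uint8); cv2.drawContours(M,[c],-1,1,-1); mm=cv2.moments(M,True)
    return np.array([mm["m10"]/mm["m00"]+x0,mm["m01"]/mm["m00"]+y0]),int(mm["m00"]),c+[x0,y0]
MR={"gold":((0,0,145),(255,255,255)),"copper":((0,145,0),(255,255,255)),"dark":((0,0,0),(85,255,255)),"silver":((125,0,0),(255,255,255))}
BR={"gold":((0,145,0),(255,255,255)),"copper":((0,0,129),(255,119,255)),"dark":((85,0,131),(255,255,255)),"silver":((0,0,0),(255,255,105))}
if __name__=="__main__":
  I={n:robot.grab_frame(n)[0] for n in("top","scene")}
  out={n:cv2.resize(I[n],None,fx=3,fy=3,interpolation=cv2.INTER_NEAREST) for n in I}; res={}
  for S,R,nm in((SEED,MR,"medal"),(BOX,BR,"box")):
    for k,uvs in S.items():
      r=[]
      for n,uv in zip(("top","scene"),uvs):
        c=own(I[n],*R[k],uv,(17 if k=="dark" else 10 if k!='gold' else 8) if nm=="medal" else (26 if n=="top" else 36))
        r.append(c); cv2.drawContours(out[n],[c[2]*3+1],-1,(0,255,255),1)
      p,e=tri(r[0][0],r[1][0]); res[nm+k]=(p.tolist(),r[0][0].tolist())
      print(nm,k,p.round(4),"gap",round(e,4),r[0][1],r[1][1],r[0][0].round(1),r[1][0].round(1))
  json.dump(res,open("res.json","w"))
  L=cv2.resize(out["top"][360:800,350:1330],(798,358))
  cv2.imwrite("pics/m2.png",np.vstack([L,cv2.resize(out["scene"][370:930,560:1340],(798,573))[:240]])[:,:,::-1])
  for n,k in(("top",SEED),("scene",SEED)):
    lab=cv2.cvtColor(I[n],cv2.COLOR_RGB2LAB)
    print({q:lab[s[n=="scene"]][...].tolist() if 0 else lab[s[n=="scene"][1],s[n=="scene"][0]].tolist() for q,s in k.items()}, lab[250,300].tolist(),lab[150,413].tolist())
E
python3 m.py
```

```text
medal gold [0.426  0.2948 0.0168] gap 0.0012 50 18 [164.2 242.8] [357.5 134.7]
medal copper [0.4518 0.1685 0.0178] gap 0.0024 235 84 [215.6 230.8] [338. 155.]
medal dark [ 0.4917 -0.0036  0.0103] gap 0.0012 441 317 [285.5 213.7] [308.1 191.3]
medal silver [ 0.4614 -0.1343  0.0185] gap 0.002 167 92 [338.2 224.1] [262.7 209. ]
box gold [ 0.6628 -0.1346  0.0289] gap 0.0023 1153 1211 [335.8 144.1] [325.2 246.9]
box copper [0.5993 0.3341 0.0293] gap 0.0018 1219 515 [149.1 173. ] [413.3 146.8]
box dark [0.6445 0.1168 0.0299] gap 0.0017 1153 758 [236.3 153.4] [384.1 188.4]
box silver [ 0.5684 -0.3262  0.0292] gap 0.0022 1172 1434 [414.  178.9] [228.7 275.8]
{'gold': [137, 130, 176], 'copper': [108, 154, 161], 'dark': [66, 128, 130], 'silver': [164, 129, 126]} [116, 125, 123] [115, 123, 124]
{'gold': [130, 132, 164], 'copper': [89, 156, 160], 'dark': [32, 129, 126], 'silver': [134, 129, 124]} [43, 163, 146] [32, 113, 135]
```

View pics/m2.png

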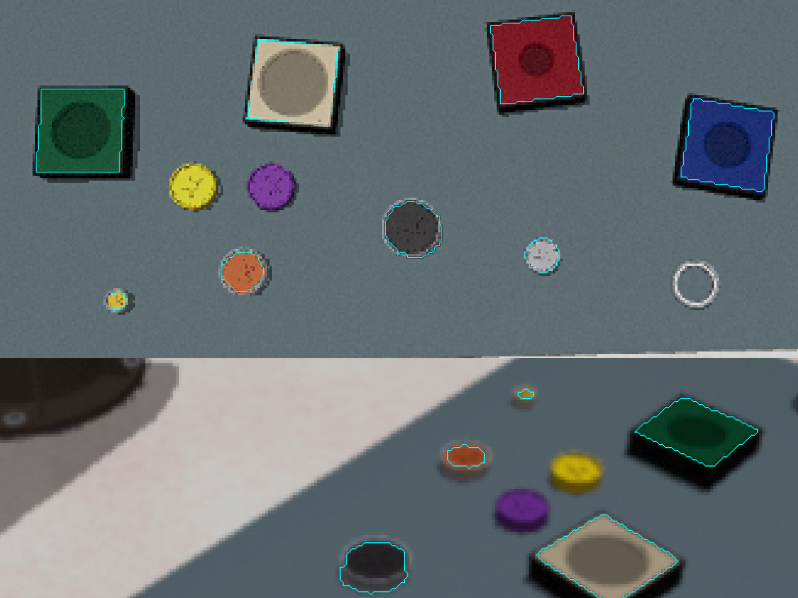

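The outlines now fit, except that the dark medal's scene mask takes in shadow. Box tops measure 29 mm and medal tops about 17.5 mm, which agrees with the text. I'll tighten the dark mask and do silver first.

```bash
sed -i 's/"dark":((0,0,0),(85,255,255))/"dark":((0,0,0),(79,255,255))/' m.py
cat > pp.py <<'E'
from h import *
import json
R=np.array([[-1.,0,0],[0,1,0],[0,0,-1]])
res=json.load(open("res.json"))
D={"gold":.024,"silver":.036,"copper":.048,"dark":.060}
ZG=0.0105
def op(w): robot.move_gripper(min(1.0,w/.088))
def pick(k):
    p=plane("top",res["medal"+k][1],0.0175); op(D[k]+.024)
    robot.goto([p[0],p[1],.07],R); robot.servo_line([p[0],p[1],ZG],speed=.12)
    f=robot.read_force()[2]; robot.move_gripper(0.0)
    w=robot.read_grip_width()*88; print(k,"pick",p.round(4),"tcp",robot.read_position().round(4),"Fz",round(f,2),"w",round(w,1),"ff",robot.read_finger_force(),"t",robot.read_t())
    if abs(w-D[k]*1000)>4: raise SystemExit("bad grasp")
    robot.servo_line([p[0],p[1],.10],speed=.15)
def place(k):
    b=plane("top",res["box"+k][1],0.029)
    robot.goto([b[0],b[1],.08],R); print("held w",round(robot.read_grip_width()*88,1),"F",robot.read_force().round(2))
    robot.servo_line([b[0],b[1],ZG+.030],speed=.12); f0=robot.read_force()[2]
    z=ZG+.0215
    while True:
        robot.servo_line([b[0],b[1],z],speed=.03); df=robot.read_force()[2]-f0
        if abs(df)>4 or z<ZG+.0190: break
        z-=.0005
    print("placed",b.round(4),"z-nominal mm",round((z-ZG-.02)*1000,2),"tcp",robot.read_position().round(4),"df",round(df,2))
    op(D[k]+.022); robot.servo_line([b[0],b[1],.10],speed=.2); print("t",robot.read_t())
E
python3 - <<'E'
from pp import *
for n in("silver","dark","copper","gold"):
    p=plane("top",res["medal"+n][1],0.0175);b=plane("top",res["box"+n][1],0.029)
    print(n,p.round(4),b.round(4),[np.round(robot.ik([*q[:2],z],R),0) for q,z in((p,ZG),(p,.1),(b,.08))])
pick("silver")
p,_=robot.grab_frame("scene"); cv2.imwrite("pics/s3.png",cv2.resize(p[60:320,120:460],(680,520))[:,:,::-1])
E
```

```text
silver [ 0.4621 -0.1336  0.0175] [ 0.5691 -0.3254  0.029 ] [array([  7.,  18., -38.,   0., -34., -97.]), array([  7.,  10., -33.,   0., -47., -97.]), array([-13.,  26., -12.,   0., -52., -77.])]
dark [ 0.4911 -0.0036  0.0175] [0.6454 0.1175 0.029 ] [array([  23.,   18.,  -37.,   -0.,  -35., -113.]), array([  23.,   10.,  -32.,    0.,  -48., -113.]), array([  27.,   26.,  -12.,    0.,  -52., -117.])]
copper [0.4527 0.1695 0.0175] [0.6001 0.3349 0.029 ] [array([  44.,   18.,  -38.,   -0.,  -34., -134.]), array([  44.,   10.,  -33.,    0.,  -47., -134.]), array([  45.,   28.,   -8.,    0.,  -54., -135.])]
gold [0.4263 0.295  0.0175] [ 0.6636 -0.1337  0.029 ] [array([  56.,   20.,  -34.,   -0.,  -36., -146.]), array([  56.,   13.,  -29.,    0.,  -49., -146.]), array([  5.,  27.,  -9.,   0., -54., -95.])]
silver pick [ 0.4621 -0.1336  0.0175] tcp [ 0.4624 -0.1335  0.0109] Fz 0.1 w 35.0 ff 30.001076459884644 t 4.3667
```

View pics/s3.png

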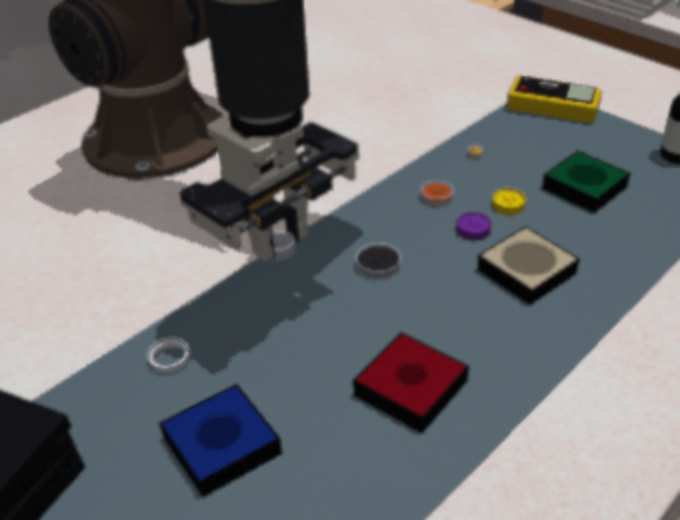

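The capsule is held level between the fingers at about (283,245) in the crop, and nothing else has moved. Next I place it and look.

```bash
python3 - <<'E'
from pp import *
place("silver")
b=plane("top",res["boxsilver"][1],0.029)
robot.goto([.46,-.05,.2],R)
a,_=robot.grab_frame("top");s,_=robot.grab_frame("scene")
f=lambda i,u,v:cv2.resize(i[v-35:v+35,u-35:u+35],(400,400),interpolation=cv2.INTER_CUBIC)
cv2.imwrite("pics/p4.png",np.hstack([f(a,414,180),f(s,230,276)])[:,:,::-1])
E
```

```text
held w 34.7 F [ 0.01 -0.05 -0.32]
placed [ 0.5691 -0.3254  0.029 ] z-nominal mm -0.0 tcp [ 0.5691 -0.3254  0.031 ] df 4.93
t 8.8583
```

View pics/p4.png

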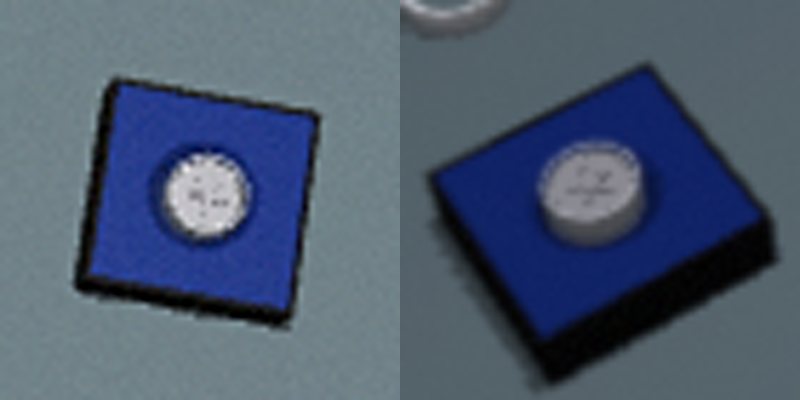

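The silver capsule sits inside the recess ring at about (205,195) in the left crop, flat, and it made contact exactly at the nominal home height. The other three go the same way.

```bash
python3 - <<'E'
from pp import *
for k in("dark","copper","gold"): pick(k); place(k)
robot.goto([.46,-.05,.2],R)
robot.movej([-57.806,20.546,.682,0,-70.136,-16.507])
a,_=robot.grab_frame("top");s,_=robot.grab_frame("scene")
f=lambda i,uv:cv2.resize(i[uv[1]-32:uv[1]+32,uv[0]-32:uv[0]+32],(200,200),interpolation=cv2.INTER_CUBIC)
cv2.imwrite("pics/p5.png",np.vstack([np.hstack([f(i,BOX[k][j]) for k in BOX]) for j,i in enumerate((a,s))])[:,:,::-1])
cv2.imwrite("pics/top5.png",a[:,:,::-1]); print(robot.read_t())
E
```

```text
dark pick [ 0.4911 -0.0036  0.0175] tcp [ 0.4917 -0.0032  0.011 ] Fz 1.47 w 59.3 ff 30.001466274261475 t 12.6417
held w 59.2 F [-0.57  0.32 -1.79]
placed [0.6454 0.1175 0.029 ] z-nominal mm -0.0 tcp [0.6455 0.1176 0.0311] df 7.57
t 16.9917
copper pick [0.4527 0.1695 0.0175] tcp [0.4529 0.1697 0.011 ] Fz 0.59 w 47.1 ff 30.001141726970673 t 19.4583
held w 47.0 F [-0.38 -0.8  -0.3 ]
placed [0.6001 0.3349 0.029 ] z-nominal mm -0.0 tcp [0.6002 0.335  0.031 ] df 4.84
t 23.9083
gold pick [0.4263 0.295  0.0175] tcp [0.4265 0.2953 0.011 ] Fz 0.75 w 22.3 ff 30.001536011695862 t 26.4833
held w 22.5 F [-0.15 -0.54 -0.  ]
placed [ 0.6636 -0.1337  0.029 ] z-nominal mm -0.0 tcp [ 0.6637 -0.1337  0.031 ] df 4.44
t 31.8167
35.2333
```

View pics/p5.png

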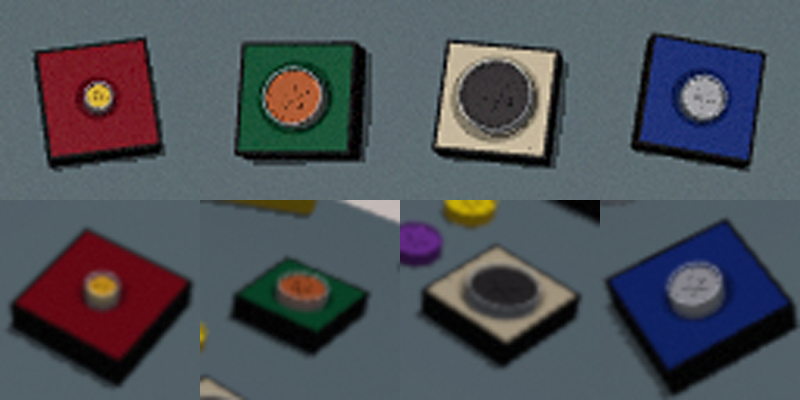

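View pics/top5.png

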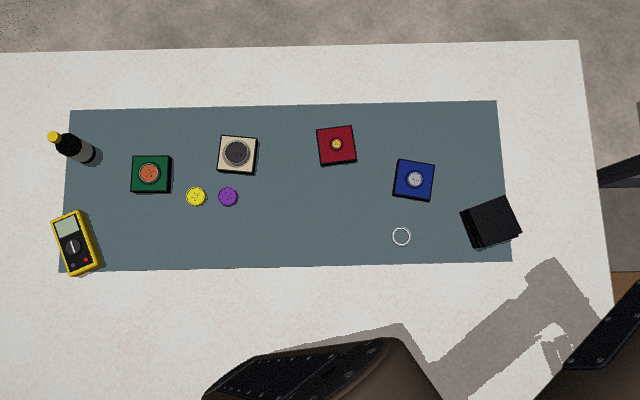

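All four capsules sit in their own recesses, with nothing else displaced. Before handing in, I check heights and offsets by triangulation.

```bash
python3 - <<'E'
from m import *
I={n:robot.grab_frame(n)[0] for n in("top","scene")}
res=json.load(open("res.json"))
MR["dark"]=((0,0,0),(75,130,135));MR["gold"]=((70,0,150),(255,140,255));MR["copper"]=((60,145,0),(255,255,255))
MR["silver"]=((90,0,110),(255,255,255))
for k in BOX:
    b=plane("top",res["box"+k][1],.029); q=[b[0],b[1],.0375]
    r=[]
    for n in("top","scene"):
        lim=MR[k] if not(k=="dark" and n=="scene") else ((0,0,0),(50,255,255))
        r.append(own(I[n],*lim,tuple(int(round(x)) for x in project(n,np.array(q))),15 if k=="dark" else 12 if n=="top" else 11))
    t=tri(r[0][0],r[1][0]); p=plane("top",r[0][0],.0375)
    print(k,"tri",t[0].round(4),t[1].round(4),"top offset from box mm",((p-b)[:2]*1000).round(1),r[0][1],r[1][1])
E
```

```text
gold tri [ 0.6628 -0.1348  0.0377] 0.0023 top offset from box mm [ 0.1 -0.3] 43 52
copper tri [0.599  0.3331 0.0369] 0.0018 top offset from box mm [-0.6 -1.3] 217 76
dark tri [0.6448 0.1152 0.0371] 0.0016 top offset from box mm [-1.3 -2.9] 430 173
silver tri [ 0.5678 -0.3259  0.0378] 0.0016 top offset from box mm [-0.8  0. ] 157 177
```

```bash
python3 -c "
from rig import robot
print(robot.job_done())"
```

```text
the job is handed in; nothing more can be done
None
```

All four medals are in their matching boxes, flat and at home height (contact at nominal height, tops triangulated at 37–38 mm), nothing else visibly moved, and the job was handed in at about 35 s; no verdict was returned.

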